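# Lock the bayonet lid on the sesame mill

## Robot

A 7-joint arm with a two-finger parallel gripper is mounted at the origin on the work surface. World frame = base frame: x ahead of the robot, y to its left, z up, the work surface at z = 0. Lengths are in m, angles in degrees, forces in N, time in s.
With the tool pointing down it reaches from about 0.4 to 0.9 m from the base axis. Payload 5.6 kg.
Tool frame: the origin (TCP) lies at the centre of the arm's flange, where the gripper is bolted on; the fingertips stand ahead of it and the grasp point (between the pads) lies 171 mm ahead of it (env.nose_length is the z of the fingertips in the tool frame, in m); z points along the fingers, y is the direction in which the jaws open and shut (so a half turn about z gives the same grasp; the last joint's range is limited). The gripper opens to 92 mm and grips with 3 to 60 N. Pads are 20 mm wide; open, the fingers measure 128 mm over their backs; the gripper's body (75 mm by 189 mm) begins 69 mm behind the grasp point.
Start: joints at [70.875, 26.786, -0.665, 91.828, 0.344, 61.387, -3.226], TCP at [0.186, -0.623, 0.405] pointing down, gripper open.
Joint ranges: [-144.91, 144.91], [-17.63, 115.5], [-89.93, 88.59], [15.96, 139.68], [-74.01, 254.01], [8.47, 105.57], [-167.45, 167.45]. Speed limits (degrees/s): [147.25, 147.25, 180, 180, 180, 180, 180].

## Interface

Orientations are given as [roll, pitch, yaw] about the fixed x, y, z axes, in that order (R = Rz(yaw) Ry(pitch) Rx(roll)).
In Python, from rig import monitor, eyes, order, env gives the robot as it stands.
- The arm moves only by the tool apply_moves, never from a script. Its argument "deltas" is a list of rows, each a list of 3 entries, a list of its own where there are three numbers: the shift along the tool's x, y, z in mm, then the turn, a rotation vector about the tool's x, y, z in degrees, then the closure in counts, from 0 (fully open) to 255 (shut). In form: [[[x, y, z], [wx, wy, wz], claw], ...]. A call has 1 to 20 rows; each row is the pose to reach, as a shift and turn from the pose commanded when the call began, along the tool's axes at that moment; what a row does not reach only later rows make up. A row lasts 1/8 s, in which the tool goes at most 62.5 mm and 10.7 degrees, less where a joint would pass 70% of its speed; a pose out of reach is approached as far as the arm can. A call with a gripper value outside its range is refused whole. The fingers move at their own pace and stop on an object; the grip force is fixed at half the most. Time passes only in rows, so rows that repeat a pose let the fingers close. It gives the time, the measured TCP pose, the force and the opening at its end, in the units of the state.
- monitor.get_state(): the state, without advancing time (a new reading comes with each control period).
- eyes.get_image(name): name is "scene" or "top"; returns a dict with "frame" (420x560x3 uint8, blue, green, red), "range_z" (420x560 float32, m along the optical axis (not along the pixel's ray), 0 where there is no reading), "fx", "fy", "cx", "cy" (pixels), "k1" (the pictures are not rectified: a ray, as slopes to the right and down, at radius r is drawn at 1 + k1 r^2 times it, then the intrinsics apply), "R" (3x3) and "t" (3): a world point X has camera coordinates R X + t. Camera axes: x right, y down, z forward; pixel columns grow to the right and rows downward; lengths in m; the calibration is good to about 2 mm. A picture is of the moment at which its call begins.
- order.close_job(): hands the job in, once; it reports no verdict.
The state is a dict: "clock": time; "joint_positions": joint angles; "dq": joint speeds; "joint_torque": joint torques, N m; "tcp_pos": TCP position; "tcp_rot": TCP orientation; "force": force on the tool from outside, world axes, zero at the start; "wrist_torque": the same for the moment, N m; "width": finger opening in m.
Only numpy, scipy, OpenCV 4.12 (cv2) and the standard library are available. Lean on these libraries where they do the work, as an engineer would, in place of code of your own. Each camera call takes 0.05 s, during which the arm holds its last target.

## Task

Close the sesame mill on the bun counter: put its two-pinned bayonet lid into the collar on top, feel for the slots until the pins drop in, then press the lid down against the spring and twist it clockwise about a quarter turn until it reaches the stop, and let it rise and click locked. Work gently: never push or wrench the lid against the mill with more than about 25 N, and leave everything else on the counter where it is. Finish with the lid locked, level and let go.

Things in the scene. Friction and masses are not known exactly. Their poses are not given: they have to be found in the camera images.
- mill: Sesame mill, fixed: white box housing 170 (x) x 150 (y) x 90 mm high, its front (-x) with black dial and short spout. Origin: centre of its underside. On top, concentric, a round metal collar, 102 mm outside diameter, 30 mm high, with a 70 mm round hole and two opposite slots (about 13.5 mm wide, reaching 44 mm from the axis) for the lid's pins.
- chamber (a point): Centre of the collar's mouth, on the mill's axis, level with the collar's flat top, 120 mm above the counter; axes as the mill's, z up. The slots lie along its x axis only roughly: the collar may be set up to 0.7 rad either way about z. That is not measured: see it from above or feel for it. The collar does not turn under the lid. With the pins lying on the collar the lid's underside is 5 mm below this point.
- rest_level (a point): Point on the mill's axis 12.5 mm below chamber: here the lid's underside rests on a spring plate once its pins have dropped into the slots. The plate pushes up with 5 N here and 0.7 N more per mm pressed, to 13.4 N at its end 12 mm lower. In the slots the lid can turn only about 0.08 rad either way, unless pressed down.
- press_level (a point): Point on the mill's axis 21 mm below chamber. With the lid's underside pressed to here or lower (at most 3.5 mm lower; spring 11 to 13.4 N) the pins pass under the collar's ridge. The lid then turns clockwise seen from above (yaw decreases) from the middle of the slots by about 1.34 rad to a firm stop. Anticlockwise it is blocked.
- lock_level (a point): Point on the mill's axis 17 mm below chamber: height of the lid's underside when locked. From 1.18 rad of turn up to the stop each pin is under a 4 mm deep pocket in the collar, and when the pressure is eased the spring lifts the pins into the pockets (8 N left). The lid then cannot turn back unless pressed.
- lid_grip (a point): Bayonet lid, loose, about 0.2 kg: metal plug with a disc 88 mm across and on it an upright black grip bar 56 mm long (x), 16 mm thick (y), 38 mm high. The point is on the axis in the bar, 60 mm above the lid's underside, 14 mm below the bar's top, 24 mm above the disc. It is the only lid with a bar and pins.
- lid: The same lid: origin at the centre of its underside, x along the bar, z up. Two round steel pins (8 mm thick, their undersides 5 mm above the origin, reaching 39.5 mm from the axis) stand out level from the 66 mm plug below the disc, in line with the bar at +x and -x, so either half turn fits. The lowest 5 mm of the plug taper to 57.6 mm; it enters the collar's hole with 2 mm of play all round.
- pot_lid_mid (a point): A plain flat pot lid with a round knob, 88 mm across, 34 mm high, no pins; point half-way up. Not part of the job; to be left alone.
- bun_a_mid (a point): A sesame bun, 86 mm across, 36 mm high; point half-way up. Leave alone.
- bun_b_mid (a point): A sesame bun with a dark top, 86 mm across, 36 mm high; point half-way up. Leave alone.
- bun_c_mid (a point): A sesame bun, 86 mm across, 36 mm high; point half-way up. Leave alone.
- jar_mid (a point): An amber glass jar, 64 mm across, 100 mm high; point half-way up. Leave alone.
- bowl_mid (a point): A white bowl, 110 mm across, 50 mm high; point half-way up. Leave alone.
Not all that is in view belongs to the job. Leave any blue or turquoise look-alike of the lid alone.

How it is judged:
By the outcome, as a careful person would: the job done as asked, in the order asked, and still so for the second after the job is handed in, with the robot touching nothing.
It also fails if it takes over 72 s, if anything falls off the work surface, if the arm or the gripper's body presses on something with over 40 N, if the wrist force passes 120 N, or if a joint passes its speed limit or range.

## Working session

There is one attempt and no reset: what is moved stays moved. The work goes in short steps, Python scripts to look and compute and a tool call to move; the robot and the scene stay as the last step left them, time stands still between calls to the robot, and variables do not carry over. Pictures are saved under pics/ and viewed, and the job is handed in when it is done.

Besides the shell and the picture viewer there is one more tool, called in YAML: its name, and indented under it one key for each argument. apply_moves: Moves the arm, as the interface text tells. Its arguments: {"type":"object","properties":{"deltas":{"type":"array"}},"required":["deltas"]}

```bash
ls; mkdir -p pics; python3 - <<'E'
from rig import monitor, eyes, order, env
import cv2,numpy as np
print(monitor.get_state(), env.nose_length)
for n in("scene","top"):
    d=eyes.get_image(n); cv2.imwrite(f"pics/{n}0.png",d["frame"]); np.savez(f"{n}0.npz",**d)
    print(n,{k:(v if k not in("frame","range_z") else v.shape) for k,v in d.items()})
    print(np.mean(d["range_z"]>0))
E
```

```text
pics
{'clock': 0.0, 'joint_positions': array([70.87482595, 26.83557497, -0.66335379, 91.87843775,  0.34377965,
       61.38571014, -3.2249404 ]), 'dq': array([-0.04871033,  0.10240511,  0.0396732 ,  0.03608465,  0.01537227,
        0.01450578,  0.02135285]), 'joint_torque': array([ 1.51700006e-04, -5.20571852e+01, -1.19222174e-02, -2.43745798e+01,
       -5.66066557e-02,  1.73737470e-02,  1.30033004e-04]), 'tcp_pos': array([ 0.18624148, -0.62250407,  0.4037628 ]), 'tcp_rot': array([-1.79902523e+02,  7.55194898e-03,  1.66573140e+01]), 'force': array([ 0.15148066, -0.75528982,  0.71797003]), 'wrist_torque': array([ 0.00260511, -0.00777487,  0.02443475]), 'width': 0.09199401339783526} 0.1901
scene {'frame': (420, 560, 3), 'range_z': (420, 560), 'fx': 395.50439728297044, 'fy': 395.50439728297044, 'cx': 291.48874614928627, 'cy': 211.4720658583089, 'k1': -0.022474745787453457, 'R': array([[-0.29457519,  0.95539301,  0.02120492],
       [ 0.60553615,  0.20377851, -0.76928557],
       [-0.73929117, -0.2137721 , -0.6385531 ]]), 't': array([ 0.13423654, -0.2950762 ,  1.41876338])}
0.9959821428571428
top {'frame': (420, 560, 3), 'range_z': (420, 560), 'fx': 472.35355055178803, 'fy': 472.35355055178803, 'cx': 275.9792283939274, 'cy': 214.82946244790318, 'k1': -0.06140098906022437, 'R': array([[ 0.0069043 , -0.99991944, -0.01065137],
       [-0.98336957, -0.00485611, -0.18155085],
       [ 0.1814845 ,  0.01172772, -0.98332387]]), 't': array([0.01670004, 0.61040645, 1.29785477])}
0.9961649659863946
```

View pics/scene0.png

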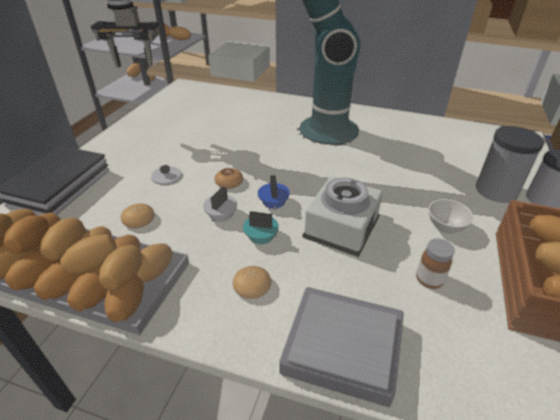

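View pics/top0.png

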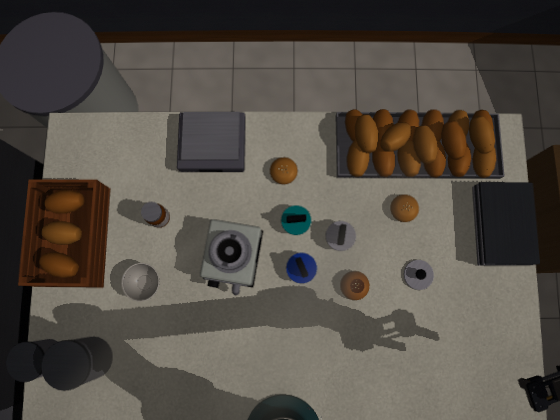

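Candidates for the lid: the metal disc with a black bar, top (341,235) / scene (220,203). The look-alikes are turquoise at top (296,220), blue at (301,268), and the pot lid with a knob at (418,274). By the description I choose the grey one with the bar, and I'll check it in a crop.

```bash
cat > h.py <<'E'
import cv2,numpy as np
def load(n): return dict(np.load(n))
def K(d): return np.array([[d["fx"],0,d["cx"]],[0,d["fy"],d["cy"]],[0,0,1.]])
def rays(d,px):
    px=np.asarray(px,float).reshape(-1,1,2)
    dist=np.array([float(d["k1"]),0,0,0,0])
    s=cv2.undistortPoints(px,K(d),dist,None,None,None) if False else cv2.undistortPointsIter(px,K(d),dist,None,None,(3,50,1e-10))
    s=s.reshape(-1,2); v=np.c_[s,np.ones(len(s))]
    return -d["R"].T@d["t"], v@d["R"]   # origin, directions (per unit z)
def plane(d,px,z):
    o,v=rays(d,px); return o+v*((z-o[2])/v[:,2])[:,None]
def proj(d,X):
    X=np.asarray(X,float).reshape(-1,3); r,_=cv2.Rodrigues(np.asarray(d["R"]))
    return cv2.projectPoints(X,r,np.asarray(d["t"]),K(d),np.array([float(d["k1"]),0,0,0,0]))[0].reshape(-1,2)
def tri(d1,p1,d2,p2):
    o1,v1=rays(d1,p1);o2,v2=rays(d2,p2);out=[];gap=[]
    for a,b in zip(v1,v2):
        A=np.c_[a,-b]; s=np.linalg.lstsq(A,o2-o1,rcond=None)[0]
        x,y=o1+a*s[0],o2+b*s[1]; out.append((x+y)/2);gap.append(np.linalg.norm(x-y))
    return np.array(out),np.array(gap)
def cloud(d):
    h,w=d["range_z"].shape; u,v=np.meshgrid(np.arange(w),np.arange(h))
    o,r=rays(d,np.c_[u.ravel(),v.ravel()]); z=d["range_z"].ravel()
    P=o+r*z[:,None]; P[z==0]=np.nan; return P.reshape(h,w,3)
def crop(d,c,r,s,f): 
    x,y=c; cv2.imwrite(f,cv2.resize(d["frame"][y-r:y+r,x-r:x+r],None,fx=s,fy=s,interpolation=cv2.INTER_CUBIC))
E
python3 - <<'E'
from h import *
t=load("top0.npz");s=load("scene0.npz")
def cr(d,c,r,s): 
    x,y=c; return cv2.resize(d["frame"][y-r:y+r,x-r:x+r],(s,s),interpolation=cv2.INTER_CUBIC)
cv2.imwrite("pics/c1.png",np.vstack([np.hstack([cr(t,(341,235),25,300),cr(t,(231,252),35,300)]),np.hstack([cr(s,(220,200),30,300),cr(s,(345,210),45,300)])]))
for n,d in(("top",t),("scene",s)):
    P=cloud(d)
    for c in ([(341,235),(341,248),(341,222),(231,252),(231,236),(211,225)] if n=="top" else [(220,195),(215,210),(347,185),(345,205)]):
        print(n,c,np.round(P[c[1],c[0]],4))
E
```

```text
top (341, 235) [ 0.5494 -0.1618  0.081 ]
top (341, 248) [ 0.5178 -0.1665  0.0384]
top (341, 222) [ 0.5946 -0.1688  0.0308]
top (231, 252) [0.4975 0.1415 0.1063]
top (231, 236) [0.5422 0.1432 0.1005]
top (211, 225) [0.5748 0.2014 0.0869]
scene (220, 195) [ 0.5582 -0.1586  0.0678]
scene (215, 210) [ 0.5791 -0.1663  0.033 ]
scene (347, 185) [0.4661 0.1442 0.1064]
scene (345, 205) [0.552  0.1556 0.1114]
```

View pics/c1.png

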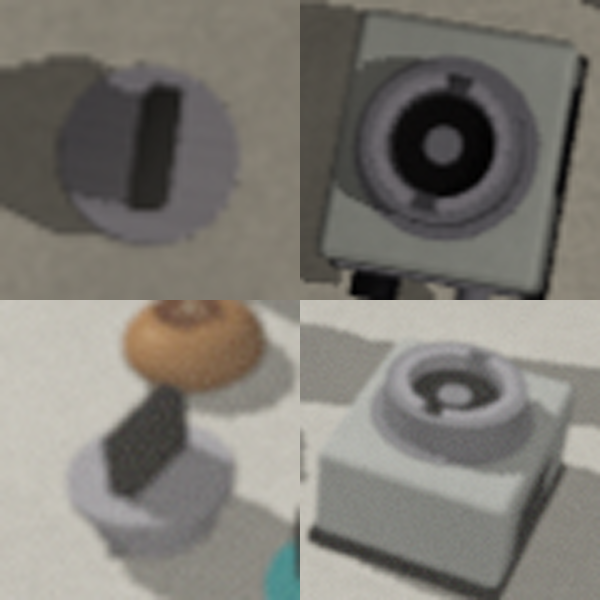

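The crop confirms an upright grey metal disc with a black bar, top-view bar centre about (341,234). The collar's slots show in the top view at about (233,236) and (226,251+), i.e. crop (459,83) and (425,203). Next I'll measure both objects.

```bash
cat > meas.py <<'E'
from h import *
import sys
from scipy.optimize import least_squares
def circ(p):
    f=lambda q:np.hypot(p[:,0]-q[0],p[:,1]-q[1])-q[2]
    r=least_squares(f,[*p.mean(0)[:2],.045],loss="soft_l1",f_scale=.001); return r.x,np.sqrt(np.mean(r.fun**2))
for n in("top","scene"):
    d=load(n+"0.npz");P=cloud(d)
    print(n,"cam",np.round(-d["R"].T@d["t"],3))
    g=cv2.cvtColor(d["frame"],cv2.COLOR_BGR2GRAY)
    tb=(abs(P[...,0]-.7)<.06)&(abs(P[...,1]+0)<.03); print("table z",np.nanmedian(P[...,2][tb]),np.nanstd(P[...,2][tb]))
    near=np.hypot(P[...,0]-.55,P[...,1]+.165)<.07
    bar=near&(P[...,2]>.055)
    print("bar px",bar.sum())
    q=P[bar]; print("bar zmax",np.percentile(q[:,2],[50,90,98]))
    dark=near&(g<(70 if n=="top" else 90))&(P[...,2]>.03); ct,_=cv2.findContours(dark.astype(np.uint8),cv2.RETR_EXTERNAL,cv2.CHAIN_APPROX_NONE)
    c=max(ct,key=cv2.contourArea); rr=cv2.minAreaRect(c); print("dark rect",rr,"m area",dark.sum())
    hi=q[q[:,2]>.068]; xy=hi[:,:2]; rr=cv2.minAreaRect((xy*1000).astype(np.float32)); print("top rect mm",rr,"mean",xy.mean(0),len(hi))
    disc=near&(P[...,2]>.026)&(P[...,2]<.045); dd=P[disc]; print("disc z",np.median(dd[:,2]))
    allm=near&(P[...,2]>.02); ct,_=cv2.findContours(allm.astype(np.uint8),cv2.RETR_EXTERNAL,cv2.CHAIN_APPROX_NONE)
    c=max(ct,key=cv2.contourArea).reshape(-1,2); w=plane(d,c,.036)
    print("disc circle",circ(w))
    nm=np.hypot(P[...,0]-.51,P[...,1]-.145)<.09
    col=nm&(P[...,2]>.113); print("collar z",np.nanmedian(P[...,2][col]),col.sum())
    col2=nm&(P[...,2]>.104)
    ct,_=cv2.findContours(col2.astype(np.uint8),cv2.RETR_EXTERNAL,cv2.CHAIN_APPROX_NONE)
    c=max(ct,key=cv2.contourArea).reshape(-1,2); w=plane(d,c,.12); print("collar circle",circ(w))
E
python3 meas.py
```

```text
top cam [0.365 0.004 1.387]
table z 0.003544894395131948 0.015502140269183087
bar px 125
bar zmax [0.07385567 0.07770021 0.07936916]
dark rect ((334.9586486816406, 233.49656677246094), (19.93091583251953, 20.595279693603516), 4.763641834259033) m area 344
top rect mm ((555.0726318359375, -164.8436737060547), (16.15566635131836, 55.865177154541016), 80.25607299804688) mean [ 0.55513034 -0.16450149] 115
disc z 0.036587383803409645
disc circle (array([ 0.55503344, -0.16458629,  0.04289365]), np.float64(0.0008105850502334859))
collar z 0.11985846306358894 568
collar circle (array([0.50159009, 0.14600482, 0.04965451]), np.float64(0.0012251728414204143))
scene cam [1.267 0.235 0.676]
table z -0.000991417064241329 0.3609574861317574
bar px 173
bar zmax [0.07004443 0.07385835 0.07468723]
dark rect ((219.50003051757812, 197.99998474121094), (12.020814895629883, 23.33452033996582), 45.0) m area 235
top rect mm ((555.9681396484375, -163.64979553222656), (16.7818660736084, 54.48135757446289), 78.91031646728516) mean [ 0.55838226 -0.16324064] 105
disc z 0.03523985111503386
disc circle (array([ 0.55787618, -0.1628167 ,  0.04575917]), np.float64(0.009815584030224773))
collar z 0.1187071262220506 581
collar circle (array([0.51192929, 0.14959718, 0.05614808]), np.float64(0.003081435044086881))
```

```bash
cat > slot.py <<'E'
from h import *
import sys
from scipy.ndimage import map_coordinates
for n in("top","scene"):
    d=load(n+(sys.argv[1] if len(sys.argv)>1 else "0")+".npz");g=cv2.cvtColor(d["frame"],cv2.COLOR_BGR2GRAY).astype(float)
    P=cloud(d); nm=np.hypot(P[...,0]-.505,P[...,1]-.147)<.08
    # inner hole: pixels in the collar's mouth, edge at z=.12 
    col=(nm&(P[...,2]>.113)).astype(np.uint8)
    ct,h=cv2.findContours(col,cv2.RETR_CCOMP,cv2.CHAIN_APPROX_NONE)
    for i,c in enumerate(ct):
        if len(c)>20:
            w=plane(d,c.reshape(-1,2),.12); e=cv2.minEnclosingCircle((w[:,:2]*1000).astype(np.float32)); m=cv2.moments((w[:,:2]*1e3).astype(np.float32)); print(n,"contour",len(c),h[0][i][3],np.round(e[0],1),round(e[1],1),"area cen",m["m10"]/m["m00"],m["m01"]/m["m00"])
    cx,cy=.5016,.146
    a=np.radians(np.arange(-180,180,3))
    for r in(.039,.0415):
        X=np.c_[cx+r*np.cos(a),cy+r*np.sin(a),np.full(len(a),.12)]
        p=proj(d,X); v=map_coordinates(g,[p[:,1],p[:,0]],order=1); zz=map_coordinates(P[...,2],[p[:,1],p[:,0]],order=0)
        print(n,r,"int",v.astype(int).tolist())
        print("z",(zz*1000).astype(int).tolist())
    # housing top edges
E
python3 slot.py
```

```text
top contour 104 -1 [501.9 145.4] 51.5 area cen 501.74454223907344 146.2694209888808
top contour 91 15 [501.7 145.6] 46.3 area cen 501.78643161171175 145.596688025302
top 0.039 int [97, 102, 103, 102, 103, 102, 101, 102, 102, 102, 102, 102, 100, 100, 102, 103, 102, 102, 102, 102, 102, 101, 101, 102, 103, 102, 100, 97, 98, 102, 103, 101, 100, 101, 101, 102, 103, 102, 102, 101, 103, 105, 104, 102, 100, 101, 101, 101, 100, 101, 97, 84, 61, 48, 42, 41, 42, 40, 47, 68, 90, 99, 102, 102, 103, 102, 102, 104, 104, 102, 100, 101, 103, 105, 104, 103, 101, 101, 101, 103, 104, 104, 102, 103, 104, 104, 101, 98, 97, 97, 97, 96, 95, 95, 97, 99, 102, 103, 101, 101, 99, 98, 99, 99, 100, 100, 100, 100, 100, 99, 88, 70, 54, 48, 47, 47, 47, 52, 67, 86]
z [121, 124, 120, 124, 121, 121, 119, 120, 120, 119, 124, 119, 120, 120, 120, 121, 121, 123, 123, 122, 119, 118, 117, 118, 123, 118, 118, 119, 119, 119, 120, 124, 124, 125, 121, 120, 120, 120, 120, 121, 118, 121, 121, 126, 123, 125, 124, 118, 119, 122, 119, 119, 90, 93, 88, 93, 90, 100, 100, 120, 122, 119, 119, 121, 124, 118, 118, 121, 121, 121, 120, 122, 
[... 3427 characters left out ...]
20, 120, 117, 117, 120, 120, 119, 121, 118, 118, 119, 120, 120, 120, -9223372036854775808, 118, 118, 119, 119, 119, 120, 119, 120, 120, 120, 120, 120, 118, 120, 120, 118, 118, 117, 117, 119, 119, 118, 118, 118, 118, 117, 119, 119, 118, 120, 118, 121, 121, 119, 117, 113, 106, 106, 106, 108, 109, 106, 118, 118, 120, 118, 119, 120, 119, 119, 121, 118, 120, 119, 119, 118, 118, 118, 120, 121, 120, 119, 119, 119, 118, 119, 118, 120, 120, 119, 118, 119, 119, 119, 119, 119, 119, 119, 119, 118, 121, 121, 117, 118, 119, 121, 118, 121, 119, 120, 119, 119, 115, 117, 117, 114, 119, 117, 117, 117, 118]slot.py:19: RuntimeWarning: invalid value encountered in cast
  print("z",(zz*1000).astype(int).tolist())
```

```bash
cat > d.py <<'E'
# usage: d.py x y z yaw -> shift (mm, tool axes) and rotvec deg to bring tool to that pose pointing down
import sys,numpy as np
from scipy.spatial.transform import Rotation as R
from rig import monitor
s=monitor.get_state()
c=R.from_euler("xyz",s["tcp_rot"],degrees=True); x,y,z,w=map(float,sys.argv[1:5])
g=R.from_euler("xyz",[180,0,w],degrees=True)
print("clock",s["clock"],"pos",np.round(s["tcp_pos"],4),"rot",np.round(s["tcp_rot"],2),"F",np.round(s["force"],2),"M",np.round(s["wrist_torque"],2),"w",round(s["width"],4),"q",np.round(s["joint_positions"],1))
print("shift",np.round(c.inv().apply(np.array([x,y,z])-s["tcp_pos"])*1000,1),"turn",np.round((c.inv()*g).as_rotvec(degrees=True),2))
E
python3 d.py 0.555 -0.1645 0.33 170
python3 - <<'E'
from h import *
d=load("top0.npz");P=cloud(d)
for n,c in dict(teal=(296,220),blue=(301,268),bun=(355,286)).items(): print(n,P[c[1],c[0]])
E
```

```text
clock 0.1 pos [ 0.1863 -0.6225  0.4039] rot [-1.7991e+02  1.0000e-02  1.6660e+01] F [0.71 0.51 0.54] M [ 0.05  0.02 -0.03] w 0.092 q [70.9 26.8 -0.7 91.9  0.3 61.4 -3.2]
shift [ 484.6 -332.9   74.3] turn [-4.0000e-02 -1.2000e-01 -1.5334e+02]
teal [ 0.59243805 -0.03647578  0.07387748]
blue [ 0.45778162 -0.05042462  0.07004446]
bun [ 0.41002642 -0.20500128  0.03479331]
```

apply_moves:
  deltas:
    - [[485,-333,74],[0,0,-153.3],130]
    - [[485,-333,74],[0,0,-153.3],130]
    - [[485,-333,74],[0,0,-153.3],130]
    - [[485,-333,74],[0,0,-153.3],130]
    - [[485,-333,74],[0,0,-153.3],130]
    - [[485,-333,74],[0,0,-153.3],130]
    - [[485,-333,74],[0,0,-153.3],130]
    - [[485,-333,74],[0,0,-153.3],130]
    - [[485,-333,74],[0,0,-153.3],130]
    - [[485,-333,74],[0,0,-153.3],130]
    - [[485,-333,74],[0,0,-153.3],130]
    - [[485,-333,74],[0,0,-153.3],130]
    - [[485,-333,74],[0,0,-153.3],130]
    - [[485,-333,74],[0,0,-153.3],130]
    - [[485,-333,74],[0,0,-153.3],130]
    - [[485,-333,74],[0,0,-153.3],130]
    - [[485,-333,74],[0,0,-153.3],130]
    - [[485,-333,74],[0,0,-153.3],130]
    - [[485,-333,74],[0,0,-153.3],130]

```text
clock: 2.48
tcp_pos: [0.5556, -0.1646, 0.3307]
tcp_rot: [-180.0, 0.0, 170.0]
force: [-0.7, -0.2, 0.1]
width: 0.045
```

```bash
python3 d.py 0.555 -0.1645 0.233 170
python3 - <<'E'
from rig import eyes
import cv2,numpy as np
for n in("scene","top"):
    d=eyes.get_image(n); np.savez(f"{n}1.npz",**d); cv2.imwrite(f"pics/{n}1.png",d["frame"])
E
```

```text
clock 2.475 pos [ 0.5556 -0.1646  0.3307] rot [-179.99    0.    169.95] F [-0.68 -0.15  0.12] M [ 0.06 -0.18 -0.  ] w 0.045 q [ 45.   32.2 -42.3 103.5  26.1  54.5  71.5]
shift [ 0.6 -0.  97.7] turn [-0.01  0.   -0.05]
```

View pics/scene1.png

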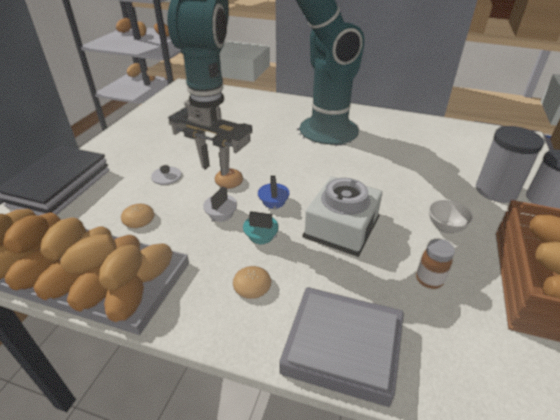

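The fingers at (203,152)/(223,165) stand above the bar (219,197), straddling it. Now I'll descend and grip.

apply_moves:
  deltas:
    - [[0,0,40],[0,0,0],130]
    - [[0,0,70],[0,0,0],130]
    - [[0,0,85],[0,0,0],130]
    - [[0,0,92],[0,0,0],130]
    - [[0,0,97],[0,0,0],130]
    - [[0,0,97],[0,0,0],130]
    - [[0,0,97],[0,0,0],160]
    - [[0,0,97],[0,0,0],180]
    - [[0,0,97],[0,0,0],200]
    - [[0,0,97],[0,0,0],220]
    - [[0,0,97],[0,0,0],240]
    - [[0,0,97],[0,0,0],255]
    - [[0,0,97],[0,0,0],255]
    - [[0,0,97],[0,0,0],255]
    - [[0,0,97],[0,0,0],255]

```text
clock: 4.45
tcp_pos: [0.5556, -0.1647, 0.2338]
tcp_rot: [-180.0, 0.0, 170.0]
force: [-0.0, -1.1, 4.2]
width: 0.0155
```

```bash
python3 d.py 0.555 -0.1645 0.4 165
```

```text
clock 4.45 pos [ 0.5556 -0.1647  0.2338] rot [-1.7999e+02  1.0000e-02  1.6996e+02] F [-0.04 -1.12  4.25] M [0.04 0.07 0.02] w 0.0155 q [ 41.1  39.4 -37.1 106.5  32.7  45.2  66.4]
shift [ 6.000e-01  1.000e-01 -1.662e+02] turn [-0.01  0.01  4.96]
```

apply_moves:
  deltas:
    - [[0,0,-15],[0,0,0],255]
    - [[0,0,-40],[0,0,0],255]
    - [[0,0,-80],[0,0,0],255]
    - [[0,0,-120],[0,0,0],255]
    - [[0,0,-150],[0,0,0],255]
    - [[0,0,-160],[0,0,0],255]
    - [[0,0,-160],[0,0,0],255]

```text
clock: 5.32
tcp_pos: [0.5553, -0.1647, 0.3937]
tcp_rot: [-180.0, 0.0, 169.9]
force: [-0.4, -0.1, -2.0]
width: 0.016
```

```bash
python3 d.py 0.5018 0.1463 0.394 165
```

```text
clock 5.325 pos [ 0.5553 -0.1647  0.3937] rot [-1.7998e+02  1.0000e-02  1.6995e+02] F [-0.45 -0.14 -1.96] M [ 0.05 -0.19 -0.01] w 0.016 q [ 47.3  28.1 -45.  100.5  22.4  60.8  74.5]
shift [107.  296.9  -0.4] turn [-0.02  0.01  4.95]
```

apply_moves:
  deltas:
    - [[10,28,0],[0,0,1],255]
    - [[25,70,0],[0,0,2],255]
    - [[43,120,0],[0,0,3],255]
    - [[61,170,0],[0,0,4],255]
    - [[79,220,0],[0,0,5],255]
    - [[94,260,0],[0,0,5],255]
    - [[103,287,0],[0,0,5],255]
    - [[107,297,0],[0,0,5],255]
    - [[107,297,0],[0,0,5],255]
    - [[107,297,0],[0,0,5],255]

```text
clock: 6.58
tcp_pos: [0.5024, 0.1449, 0.3931]
tcp_rot: [-179.9, -0.0, 164.8]
force: [0.1, 0.2, -1.3]
width: 0.0159
```

```bash
python3 d.py 0.5018 0.1463 0.394 165
python3 - <<'E'
from rig import eyes
import cv2,numpy as np
o=[]
for n in("scene","top"):
    d=eyes.get_image(n); np.savez(f"{n}2.npz",**d)
    x,y=(345,190) if n=="scene" else (231,252)
    o.append(cv2.resize(d["frame"][y-70:y+70,x-70:x+70],(400,400),interpolation=cv2.INTER_CUBIC))
cv2.imwrite("pics/c2.png",np.hstack(o))
E
```

```text
clock 6.575 pos [0.5024 0.1449 0.3931] rot [-1.7994e+02 -3.0000e-02  1.6483e+02] F [ 0.08  0.21 -1.3 ] M [ 0.   -0.13  0.04] w 0.0159 q [ 20.   23.4 -49.1 107.8  20.7  58.2  36.9]
shift [ 0.9  1.2 -0.9] turn [-0.06 -0.03 -0.17]
```

View pics/c2.png

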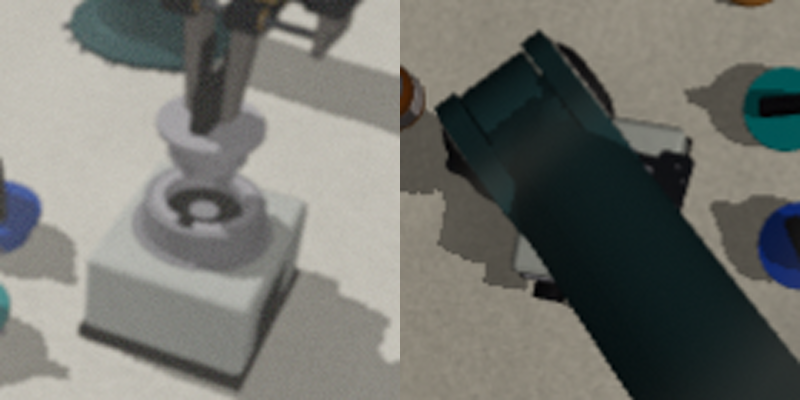

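apply_moves:
  deltas:
    - [[0.5,1,10],[0,0,0],255]
    - [[0.5,1,25],[0,0,0],255]
    - [[0.5,1,33],[0,0,0],255]
    - [[0.5,1,33],[0,0,0],255]
    - [[0.5,1,33],[0,0,0],255]

```text
clock: 7.3
tcp_pos: [0.5018, 0.1477, 0.3608]
tcp_rot: [180.0, 0.0, 165.0]
force: [0.2, -0.5, -2.1]
width: 0.0157
```

```bash
python3 d.py 0.5018 0.1463 0.359 165
python3 - <<'E'
from rig import eyes
import cv2,numpy as np
o=[]
for n in("scene",):
    d=eyes.get_image(n); np.savez(f"{n}3.npz",**d)
    x,y=(345,190)
    o.append(cv2.resize(d["frame"][y-45:y+45,x-45:x+45],(540,540),interpolation=cv2.INTER_CUBIC))
cv2.imwrite("pics/c3.png",np.hstack(o))
E
```

```text
clock 7.3 pos [0.5018 0.1477 0.3608] rot [1.7998e+02 1.0000e-02 1.6497e+02] F [ 0.24 -0.52 -2.07] M [ 0.08 -0.17 -0.02] w 0.0157 q [ 18.2  25.8 -47.7 109.6  23.2  54.7  34.6]
shift [-0.3 -1.4  1.8] turn [ 0.02  0.01 -0.03]
```

View pics/c3.png

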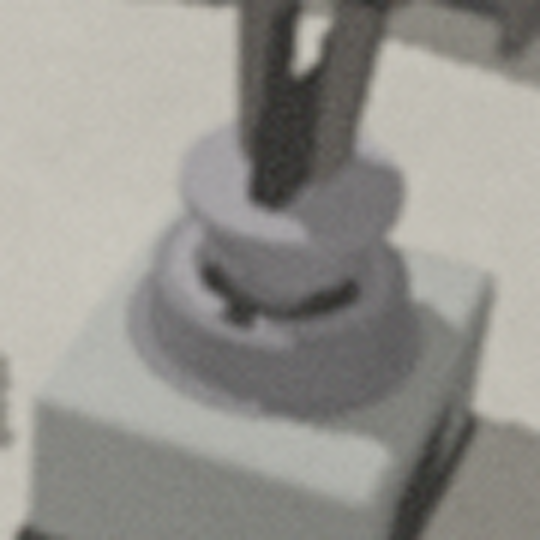

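```bash
python3 - <<'E'
from h import *
a=np.linspace(0,2*np.pi,400)
def ext(d,c,r,z): 
    p=proj(d,np.c_[c[0]+r*np.cos(a),c[1]+r*np.sin(a),np.full(400,z)]); return p
def edges(g,row,lo,hi):
    return g[row,lo:hi].astype(int).tolist()
s0=load("scene0.npz");s3=load("scene3.npz")
P0=cloud(s0);P3=cloud(s3)
for z in(.12,.1):
    p=ext(s0,(.5018,.1463),.051,z); print("collar pred",z,p.min(0),p.max(0))
m=(np.hypot(P0[...,0]-.505,P0[...,1]-.147)<.065)&(P0[...,2]>.098)
v,u=np.where(m); 
for r in range(v.min(),v.max()+1): print(r,u[v==r].min(),u[v==r].max(),end=" ; ")
print()
p=ext(s3,(.5018,.1477),.044,.127+.036); print("disc pred top",p.min(0),p.max(0))
p=ext(s3,(.5018,.1477),.044,.127+.022); print("disc pred bot",p.min(0),p.max(0))
m=(np.hypot(P3[...,0]-.505,P3[...,1]-.147)<.06)&(P3[...,2]>.14)&(P3[...,2]<.17)
v,u=np.where(m); 
for r in range(v.min(),v.max()+1): print(r,u[v==r].min(),u[v==r].max(),end=" ; ")
print()
q=P3[m&(P3[...,2]>.155)]; print(np.median(q[:,2]),q[:,2].min())
E
```

```text
collar pred 0.12 [324.17847521 176.62934852] [367.22699716 202.19538091]
collar pred 0.1 [323.5669073  183.20751108] [366.03371911 208.98343375]
177 343 345 ; 178 336 352 ; 179 333 355 ; 180 331 358 ; 181 330 360 ; 182 328 361 ; 183 327 363 ; 184 327 364 ; 185 326 365 ; 186 326 366 ; 187 326 366 ; 188 325 367 ; 189 325 367 ; 190 325 367 ; 191 325 368 ; 192 325 368 ; 193 325 367 ; 194 325 367 ; 195 325 367 ; 196 325 367 ; 197 325 367 ; 198 326 367 ; 199 326 366 ; 200 326 366 ; 201 327 366 ; 202 328 365 ; 203 330 365 ; 204 330 364 ; 205 331 363 ; 206 333 362 ; 207 335 359 ; 208 336 357 ; 209 342 354 ; 210 348 348 ; 
disc pred top [329.16892648 163.5831509 ] [367.44089957 185.18940179]
disc pred bot [328.67879878 168.48585605] [366.57703156 190.25118448]
165 337 338 ; 166 335 338 ; 167 333 360 ; 168 332 362 ; 169 331 363 ; 170 331 364 ; 171 330 365 ; 172 330 366 ; 173 330 366 ; 174 330 367 ; 175 330 367 ; 176 330 367 ; 177 330 367 ; 178 330 367 ; 179 331 366 ; 180 332 366 ; 181 332 366 ; 182 334 365 ; 183 334 364 ; 184 335 363 ; 185 335 362 ; 186 337 360 ; 187 339 359 ; 188 340 357 ; 189 342 355 ; 190 340 340 ; 
0.16243725001167114 0.15513281479418994
```

apply_moves:
  deltas:
    - [[0,-0.7,3],[0,0,0],255]
    - [[0,-0.7,6],[0,0,0],255]
    - [[0,-0.7,8],[0,0,0],255]
    - [[0,-0.7,10],[0,0,0],255]
    - [[0,-0.7,10],[0,0,0],255]

```text
clock: 7.98
tcp_pos: [0.5015, 0.1468, 0.3505]
tcp_rot: [-180.0, -0.0, 165.0]
force: [0.1, -0.7, -1.8]
width: 0.0161
```

```bash
python3 d.py 0.5018 0.1470 0.3413 165
```

```text
clock 7.975 pos [0.5015 0.1468 0.3505] rot [-1.7999e+02 -2.0000e-02  1.6496e+02] F [ 0.06 -0.7  -1.76] M [ 0.04 -0.13 -0.01] w 0.0161 q [ 17.8  26.5 -47.1 110.2  23.9  53.6  34. ]
shift [-0.2  0.2  9.2] turn [-0.01 -0.02 -0.04]
```

No contact yet, and the plug tip is in the mouth. I'll continue in small steps.

apply_moves:
  deltas:
    - [[0,0,1],[0,0,0],255]
    - [[0,0,2],[0,0,0],255]
    - [[0,0,2.5],[0,0,0],255]
    - [[0,0,3],[0,0,0],255]
    - [[0,0,3],[0,0,0],255]

```text
clock: 8.6
tcp_pos: [0.5016, 0.1468, 0.3476]
tcp_rot: [-180.0, -0.0, 165.0]
force: [0.3, 0.5, -2.0]
width: 0.0158
```

```bash
python3 d.py 0.5018 0.1470 0.3413 165
```

```text
clock 8.6 pos [0.5016 0.1468 0.3476] rot [-180.     -0.    164.96] F [ 0.27  0.49 -2.01] M [ 0.04 -0.14 -0.01] w 0.0158 q [ 17.6  26.7 -47.  110.3  24.2  53.3  33.8]
shift [-0.2  0.2  6.3] turn [-0.   -0.   -0.04]
```

apply_moves:
  deltas:
    - [[0,0,0.6],[0,0,0],255]
    - [[0,0,1.2],[0,0,0],255]
    - [[0,0,1.8],[0,0,0],255]
    - [[0,0,2],[0,0,0],255]

```text
clock: 9.1
tcp_pos: [0.5015, 0.1468, 0.3456]
tcp_rot: [-180.0, -0.0, 165.0]
force: [0.1, -0.5, -2.3]
width: 0.0157
```

```bash
python3 d.py 0.5018 0.1470 0.3413 165
```

```text
clock 9.1 pos [0.5015 0.1468 0.3456] rot [-180.     -0.    164.96] F [ 0.14 -0.46 -2.3 ] M [-0.01 -0.16  0.05] w 0.0157 q [ 17.5  26.9 -46.8 110.4  24.3  53.1  33.7]
shift [-0.2  0.2  4.3] turn [-0.   -0.   -0.04]
```

Underside is about 112 mm with no contact, so the pins are in the slots. Next stop is rest level.

apply_moves:
  deltas:
    - [[0,0,1],[0,0,0],255]
    - [[0,0,2],[0,0,0],255]
    - [[0,0,3],[0,0,0],255]
    - [[0,0,4],[0,0,0],255]
    - [[0,0,5],[0,0,0],255]
    - [[0,0,5],[0,0,0],255]

```text
clock: 9.85
tcp_pos: [0.5016, 0.1469, 0.341]
tcp_rot: [-180.0, 0.0, 165.0]
force: [-1.6, -1.0, 2.1]
width: 0.0156
```

```bash
python3 d.py 0.5018 0.1470 0.3338 165
```

```text
clock 9.85 pos [0.5016 0.1469 0.341 ] rot [-1.7998e+02  1.0000e-02  1.6496e+02] F [-1.58 -1.03  2.14] M [-0.18  0.25  0.02] w 0.0156 q [ 17.3  27.2 -46.6 110.6  24.7  52.6  33.4]
shift [-0.2  0.1  7.2] turn [-0.02  0.01 -0.04]
```

Spring contact was felt exactly at rest level (Fz from −2 to +2 N). I'll press to about 22.5 mm below the chamber.

apply_moves:
  deltas:
    - [[0,0,2],[0,0,0],255]
    - [[0,0,4],[0,0,0],255]
    - [[0,0,6],[0,0,0],255]
    - [[0,0,8],[0,0,0],255]
    - [[0,0,9],[0,0,0],255]
    - [[0,0,9.5],[0,0,0],255]
    - [[0,0,9.5],[0,0,0],255]

```text
clock: 10.72
tcp_pos: [0.5016, 0.147, 0.3318]
tcp_rot: [-180.0, 0.0, 165.0]
force: [-2.6, -1.1, 9.2]
width: 0.0159
```

```bash
python3 d.py 0.5018 0.1470 0.3313 165
```

```text
clock 10.725 pos [0.5016 0.147  0.3318] rot [-1.7998e+02  3.0000e-02  1.6496e+02] F [-2.64 -1.11  9.16] M [-0.42  0.72 -0.02] w 0.0159 q [ 16.8  27.9 -46.  111.   25.5  51.7  32.7]
shift [-0.2  0.   0.5] turn [-0.02  0.03 -0.04]
```

apply_moves:
  deltas:
    - [[0,0,0.5],[0,0,0],255]
    - [[0,0,1],[0,0,2],255]
    - [[0,0,1],[0,0,5],255]
    - [[0,0,1],[0,0,8],255]
    - [[0,0,1],[0,0,11],255]
    - [[0,0,1],[0,0,11],255]

```text
clock: 11.48
tcp_pos: [0.5023, 0.1474, 0.3314]
tcp_rot: [179.9, 0.1, 153.9]
force: [-0.8, -0.5, 9.6]
width: 0.0162
```

```bash
python3 d.py 0.5018 0.1470 0.3313 88
```

```text
clock 11.475 pos [0.5023 0.1474 0.3314] rot [1.7989e+02 1.5000e-01 1.5395e+02] F [-0.75 -0.54  9.59] M [-0.21  0.18 -0.04] w 0.0162 q [ 14.9  27.1 -43.5 111.1  23.9  50.9  23.1]
shift [ 0.3 -0.6  0.1] turn [ 0.18  0.07 65.95]
```

It turns freely under the ridge, so I'll keep twisting.

apply_moves:
  deltas:
    - [[0,0,0],[0,0,5],255]
    - [[0,0,0],[0,0,10],255]
    - [[0,0,0],[0,0,15],255]
    - [[0,0,0],[0,0,20],255]
    - [[0,0,0],[0,0,25],255]
    - [[0,0,0],[0,0,30],255]
    - [[0,0,0],[0,0,35],255]
    - [[0,0,0],[0,0,40],255]
    - [[0,0,0],[0,0,45],255]
    - [[0,0,0],[0,0,50],255]
    - [[0,0,0],[0,0,55],255]
    - [[0,0,0],[0,0,55],255]

```text
clock: 12.98
tcp_pos: [0.5019, 0.1475, 0.3313]
tcp_rot: [179.9, -0.0, 98.9]
force: [-1.8, -0.2, 9.5]
width: 0.0161
```

```bash
python3 d.py 0.5018 0.1470 0.3313 88
```

```text
clock 12.975 pos [0.5019 0.1475 0.3313] rot [ 1.7987e+02 -1.0000e-02  9.8940e+01] F [-1.84 -0.24  9.48] M [-0.11  0.53 -0.08] w 0.0161 q [  5.3  23.7 -31.  111.7  16.   48.7 -25.2]
shift [-0.4 -0.2 -0. ] turn [ 0.13 -0.02 10.94]
```

apply_moves:
  deltas:
    - [[0,0,0],[0,0,3],255]
    - [[0,0,0],[0,0,5],255]
    - [[0,0,0],[0,0,7],255]
    - [[0,0,0],[0,0,8],255]
    - [[0,0,0],[0,0,8],255]

```text
clock: 13.6
tcp_pos: [0.5018, 0.1475, 0.3312]
tcp_rot: [179.9, -0.0, 91.0]
force: [-1.9, -0.4, 9.2]
width: 0.0157
```

```bash
python3 d.py 0.5018 0.1470 0.3313 88
```

```text
clock 13.6 pos [0.5018 0.1475 0.3312] rot [ 1.7991e+02 -2.0000e-02  9.1010e+01] F [-1.89 -0.41  9.17] M [-0.12  0.68  0.15] w 0.0157 q [  4.   23.3 -29.3 111.8  15.   48.5 -32.3]
shift [-0.5  0.  -0.1] turn [ 0.09 -0.02  3.01]
```

apply_moves:
  deltas:
    - [[0,0,0],[0,0,0.5],255]
    - [[0,0,0],[0,0,1],255]
    - [[0,0,0],[0,0,1],255]

```text
clock: 13.98
tcp_pos: [0.5018, 0.1475, 0.3312]
tcp_rot: [179.9, -0.0, 90.0]
force: [-2.9, -1.2, 8.7]
width: 0.0158
```

```bash
python3 d.py 0.5018 0.1470 0.3313 88
```

```text
clock 13.975 pos [0.5018 0.1475 0.3312] rot [ 1.7991e+02 -2.0000e-02  9.0010e+01] F [-2.86 -1.25  8.69] M [-0.2   0.66  0.21] w 0.0158 q [  3.8  23.3 -29.1 111.8  14.9  48.5 -33.2]
shift [-0.5  0.  -0.1] turn [ 0.09 -0.02  2.01]
```

apply_moves:
  deltas:
    - [[0,0,0],[0,0,0.5],255]
    - [[0,0,0],[0,0,1],255]
    - [[0,0,0],[0,0,1],255]

```text
clock: 14.35
tcp_pos: [0.5017, 0.1475, 0.3312]
tcp_rot: [179.9, -0.0, 89.0]
force: [-3.2, -0.2, 10.7]
width: 0.0158
```

```bash
python3 d.py 0.5018 0.1470 0.3313 88
```

```text
clock 14.35 pos [0.5017 0.1475 0.3312] rot [ 1.7992e+02 -2.0000e-02  8.9030e+01] F [-3.18 -0.22 10.7 ] M [-0.09  0.71  0.17] w 0.0158 q [  3.6  23.2 -28.9 111.8  14.7  48.5 -34.1]
shift [-0.5  0.1 -0.1] turn [ 0.08 -0.02  1.03]
```

apply_moves:
  deltas:
    - [[0,0,0],[0,0,0.5],255]
    - [[0,0,0],[0,0,1],255]
    - [[0,0,0],[0,0,1.5],255]
    - [[0,0,0],[0,0,1.5],255]

```text
clock: 14.85
tcp_pos: [0.5014, 0.1476, 0.3311]
tcp_rot: [180.0, -0.0, 87.6]
force: [-4.4, -0.6, 10.9]
width: 0.016
```

```bash
python3 d.py 0.5018 0.1470 0.3313 88; python3 - <<'E'
from rig import eyes
import cv2,numpy as np
d=eyes.get_image("scene"); np.savez("scene4.npz",**d)
x,y=(345,190)
cv2.imwrite("pics/c4.png",cv2.resize(d["frame"][y-45:y+45,x-45:x+45],(540,540),interpolation=cv2.INTER_CUBIC))
E
```

```text
clock 14.85 pos [0.5014 0.1476 0.3311] rot [ 1.7996e+02 -1.0000e-02  8.7560e+01] F [-4.43 -0.59 10.9 ] M [-0.14  0.91  0.34] w 0.016 q [  3.4  23.1 -28.5 111.8  14.5  48.5 -35.4]
shift [-0.6  0.4 -0.2] turn [ 0.04 -0.01 -0.44]
```

View pics/c4.png

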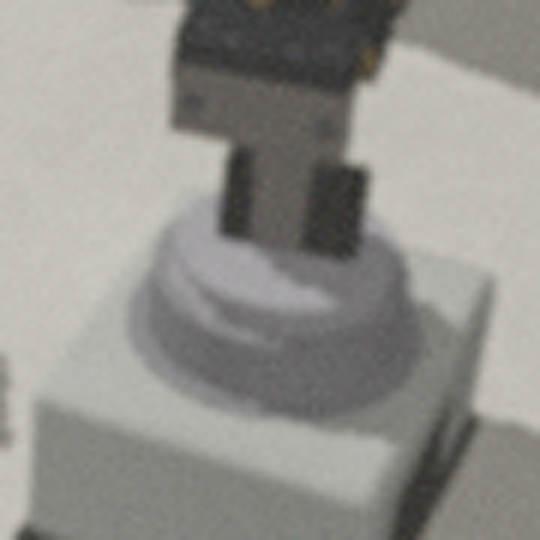

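The disc sits flush over the collar, crop (290,270). The moment is rising towards the stop, so I'll confirm that.

apply_moves:
  deltas:
    - [[0,0,0],[0,0,0.5],255]
    - [[0,0,0],[0,0,1],255]
    - [[0,0,0],[0,0,1],255]

```text
clock: 15.28
tcp_pos: [0.5011, 0.1478, 0.3311]
tcp_rot: [-180.0, 0.0, 86.6]
force: [-5.5, 0.0, 11.6]
width: 0.016
```

```bash
python3 d.py 0.5018 0.1470 0.3313 88
```

```text
clock 15.275 pos [0.5011 0.1478 0.3311] rot [-1.800e+02  1.000e-02  8.659e+01] F [-5.5   0.04 11.56] M [-0.06  1.22  0.42] w 0.016 q [  3.2  23.1 -28.3 111.9  14.4  48.5 -36.3]
shift [-0.7  0.7 -0.2] turn [-0.    0.01 -1.41]
```

The stop is reached: the +y pin reacts with −5.5 N in x and Mz rises, after about 78° turned. Now I'll ease off and let it rise.

apply_moves:
  deltas:
    - [[0,0,0],[0,0,-0.8],255]
    - [[0,0,-1],[0,0,-0.8],255]
    - [[0,0,-2],[0,0,-0.8],255]
    - [[0,0,-3],[0,0,-0.8],255]
    - [[0,0,-4],[0,0,-0.8],255]
    - [[0,0,-5],[0,0,-0.8],255]
    - [[0,0,-5],[0,0,-0.8],255]

```text
clock: 16.15
tcp_pos: [0.5012, 0.1474, 0.3353]
tcp_rot: [-180.0, -0.0, 87.3]
force: [-4.4, 2.8, 6.3]
width: 0.0163
```

```bash
python3 d.py 0.5018 0.1470 0.3368 88
```

```text
clock 16.15 pos [0.5012 0.1474 0.3353] rot [-1.7996e+02 -3.0000e-02  8.7290e+01] F [-4.43  2.78  6.28] M [0.68 1.13 0.26] w 0.0163 q [  3.5  22.8 -28.6 111.7  14.2  49.  -35.4]
shift [-0.4  0.6 -1.5] turn [-0.04 -0.04 -0.71]
```

apply_moves:
  deltas:
    - [[0,0,-0.7],[0,0,0],255]
    - [[0,0,-1.4],[0,0,0],255]
    - [[0,0,-1.4],[0,0,0],255]

```text
clock: 16.52
tcp_pos: [0.5012, 0.1474, 0.3365]
tcp_rot: [-180.0, -0.0, 87.3]
force: [-4.7, 1.9, 4.0]
width: 0.0157
```

```bash
python3 d.py 0.5018 0.1470 0.3368 88
```

```text
clock 16.525 pos [0.5012 0.1474 0.3365] rot [-1.7995e+02 -4.0000e-02  8.7290e+01] F [-4.7   1.87  4.01] M [0.74 1.01 0.22] w 0.0157 q [  3.5  22.7 -28.7 111.6  14.1  49.1 -35.3]
shift [-0.4  0.6 -0.3] turn [-0.05 -0.04 -0.71]
```

apply_moves:
  deltas:
    - [[0,0,-0.6],[0,0,0],255]
    - [[0,0,-1.2],[0,0,0],255]
    - [[0,0,-1.2],[0,0,0],255]

```text
clock: 16.9
tcp_pos: [0.5012, 0.1473, 0.337]
tcp_rot: [-179.9, -0.1, 87.3]
force: [-2.0, 3.7, -2.0]
width: 0.0158
```

```bash
python3 d.py 0.5018 0.1470 0.3368 88
```

```text
clock 16.9 pos [0.5012 0.1473 0.337 ] rot [-1.7994e+02 -5.0000e-02  8.7290e+01] F [-1.99  3.74 -2.03] M [1.01 0.54 0.16] w 0.0158 q [  3.6  22.7 -28.7 111.6  14.   49.2 -35.2]
shift [-0.3  0.6  0.2] turn [-0.06 -0.05 -0.71]
```

At TCP z 0.337 the ceiling takes the load, which is lock level exactly. I'll release and rise straight up.

apply_moves:
  deltas:
    - [[0,0,0],[0,0,0],240]
    - [[0,0,0],[0,0,0],220]
    - [[0,0,0],[0,0,0],190]
    - [[0,0,0],[0,0,0],150]
    - [[0,0,0],[0,0,0],120]
    - [[0,0,0],[0,0,0],120]
    - [[0,0,0],[0,0,0],120]

```text
clock: 17.77
tcp_pos: [0.5016, 0.1468, 0.3378]
tcp_rot: [180.0, 0.0, 87.2]
force: [-0.2, 0.7, -0.4]
width: 0.0487
```

```bash
python3 d.py 0.5018 0.1470 0.3368 88
```

```text
clock 17.775 pos [0.5016 0.1468 0.3378] rot [179.99   0.    87.25] F [-0.16  0.73 -0.38] M [-0.08 -0.09  0.01] w 0.0487 q [  3.6  22.6 -28.7 111.5  14.1  49.3 -35.2]
shift [0.2 0.2 1. ] turn [ 0.01  0.   -0.75]
```

apply_moves:
  deltas:
    - [[0,0,-15],[0,0,0],120]
    - [[0,0,-40],[0,0,0],120]
    - [[0,0,-70],[0,0,0],120]
    - [[0,0,-95],[0,0,0],120]
    - [[0,0,-100],[0,0,0],120]
    - [[0,0,-100],[0,0,0],120]

```text
clock: 18.52
tcp_pos: [0.5014, 0.1468, 0.4379]
tcp_rot: [180.0, 0.0, 87.3]
force: [-0.0, 0.2, -0.2]
width: 0.0487
```

```bash
python3 d.py 0.42 -0.3 0.44 60
```

```text
clock 18.525 pos [0.5014 0.1468 0.4379] rot [1.7998e+02 1.0000e-02 8.7250e+01] F [-0.02  0.21 -0.2 ] M [-0.07 -0.01 -0.04] w 0.0487 q [  6.2  15.5 -30.8 106.    9.   60.9 -30.9]
shift [-450.2  -59.9   -2.1] turn [2.000e-02 1.000e-02 2.725e+01]
```

apply_moves:
  deltas:
    - [[-50,-7,-2],[0,0,4],120]
    - [[-100,-14,-2],[0,0,8],120]
    - [[-150,-20,-2],[0,0,12],120]
    - [[-200,-27,-2],[0,0,16],120]
    - [[-250,-33,-2],[0,0,20],120]
    - [[-300,-40,-2],[0,0,24],120]
    - [[-350,-47,-2],[0,0,27],120]
    - [[-400,-54,-2],[0,0,27],120]
    - [[-440,-60,-2],[0,0,27],120]
    - [[-450,-60,-2],[0,0,27],120]
    - [[-450,-60,-2],[0,0,27],120]

```text
clock: 19.9
tcp_pos: [0.4201, -0.2995, 0.4388]
tcp_rot: [-179.9, -0.0, 60.2]
force: [-0.4, 0.1, 0.0]
width: 0.0485
```

```bash
python3 - <<'E'
from rig import eyes
from h import *
o=[]
for n in("scene","top"):
    d=eyes.get_image(n); np.savez(f"{n}5.npz",**d)
    x,y=(345,195) if n=="scene" else (231,252)
    o.append(cv2.resize(d["frame"][y-45:y+45,x-45:x+45],(400,400),interpolation=cv2.INTER_CUBIC))
    P=cloud(d); near=np.hypot(P[...,0]-.502,P[...,1]-.147)<.043
    q=P[near]; b=q[q[:,2]>.165]; dk=q[(q[:,2]>.13)&(q[:,2]<.15)]
    print(n,"bar top z",np.percentile(b[:,2],[50,90]),"rect",cv2.minAreaRect((b[b[:,2]>.171][:,:2]*1000).astype(np.float32)))
    A=np.c_[dk[:,:2]-[.502,.147],np.ones(len(dk))]; c=np.linalg.lstsq(A,dk[:,2],rcond=None)[0]; print("disc plane tilt deg",np.degrees(c[:2]),"z",c[2],len(dk))
    old=load(n+"0.npz"); df=np.abs(d["frame"].astype(int)-old["frame"]).max(2)>60; cv2.imwrite(f"pics/{n}5.png",np.where(df[...,None],(0,0,255),d["frame"]).astype(np.uint8))
cv2.imwrite("pics/c5.png",np.hstack(o))
E
python3 - <<'E'
import cv2,numpy as np
a=cv2.imread("pics/scene5.png");b=cv2.imread("pics/top5.png")
cv2.imwrite("pics/both5.png",cv2.resize(np.vstack([a,b])[:, :],(400,600)))
E
```

```text
scene bar top z [0.17496061 0.17750587] rect ((503.1078186035156, 149.77169799804688), (55.77659606933594, 19.3169002532959), 86.23947143554688)
disc plane tilt deg [-3.44929381  0.60316231] z 0.14044543756014605 459
top bar top z [0.17672266 0.17981047] rect ((503.014404296875, 146.18431091308594), (55.12172317504883, 16.14434814453125), 89.63072967529297)
disc plane tilt deg [0.28963754 0.40193107] z 0.13973066861634953 655
```

View pics/c5.png

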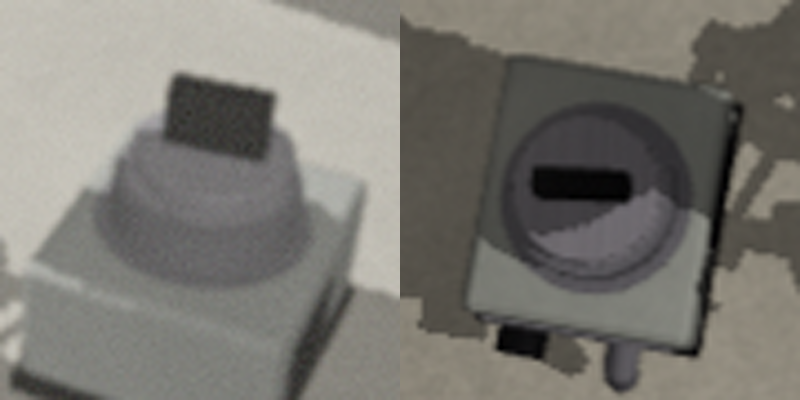

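View pics/both5.png

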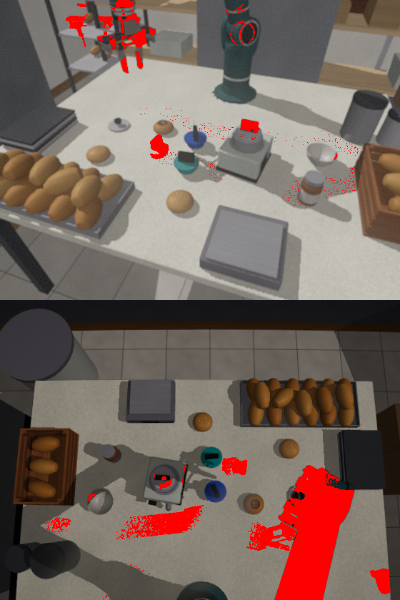

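The pictures show the lid seated on the collar, bar crosswise at crop (582,184), and nothing else moved. Bar top at about 176 mm (177 expected when locked), disc at about 140 mm (139 expected), level to 0.5° from above. Handing in.

```bash
python3 - <<'E'
from rig import order,monitor
print(order.close_job()); print(monitor.get_state()["clock"])
E
```

```text
the job is handed in; nothing more can be done
None
the job is handed in; nothing more can be done
```

The sesame mill is closed: the lid is locked in the collar, level and let go, with the gripper well clear. I handed the job in at about 20 s.

**What I did:** I picked up the grey pinned lid by its bar. The pins dropped into the slots at the first try, with the slots measured at about −14.5°. I then pressed the lid against the spring, turned it clockwise about 78° to the stop, let it rise to lock level, released it and backed away.

**Forces:** The readings stayed at or below about 12 N vertically and 6 N sideways. I only read them between moves, so a brief peak inside a move would not show.

**Last checks:**

| Check | Measured | Expected when locked |
|---|---|---|
| Bar top height | 175–177 mm | 177 mm |
| Disc top height | about 140 mm | 139 mm |
| Tilt, top view | under 0.5° | level |
| Bar direction, top picture | about −90° | about −91° (about −93° at release) |
| Upward play | lid stopped rising at lock level | held by the pockets |

- **Other objects:** a before-and-after picture comparison showed no other object moved; the only other changes were the arm and its shadows.
- **Disagreements:** The scene camera's fit gave 3.4° of tilt. I put that down to the disc's rim being mixed into the fit, because its height readings and the top view did not agree with it. That camera also placed the bar about 3.5 mm further in y than the top view.
- **Not tested:** I did not try turning the lid back to prove the lock.

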